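Find the stamped job crate and send it to dispatch

TASK

Two upright plywood job crates stand side by side on the jeweller's bench, and one has a stamp on its underside. With the fingertips, tip each crate in turn towards the robot until it lies on its near side, opening to the robot and underside facing away, so that both undersides show; then tip the stamped one back upright and push it away from the robot along the bench until it stands astride the dark steel dispatch line, about as much of it on either side. Leave the other crate lying on its side near its place, let no crate's near bottom edge leave the bench (nothing is lifted), and do not disturb the other things on the bench.

Things in the scene. Friction and masses are not known exactly. Their poses are not given: they have to be found in the camera images.
- crate_a: open-topped plywood crate, 80 mm (its x) by 130 mm (y), 90 mm high, walls and floor 6 mm, 0.3 to 0.6 kg, centre of mass about 26 mm up. Upright at the start, its near wall (its -x side) roughly facing the robot (within 17 degrees). Origin: centre of its underside; z up out of the opening. The crates look alike from above; which is on the left varies.
- crate_b: the other crate, the same in every size: see crate_a.
- stamp (a point): the burnt-in stamp, a dark ring 66 mm across with a bar through it, at the centre of the underside of one of the two crates, flush, seen only when that crate is tipped. It moves with its crate: 0 mm up while the crate is upright, 40 mm up when it lies on its near side. Same axes as that crate.
- crate_a_heel (a point): middle of crate_a's near bottom edge (40 mm towards -x from its origin), about which it tips. A push of a few newtons near the rim (under 10 N) tips it about this edge without much sliding; past about 57 degrees it falls over onto its near side, and on the way back short of that angle it falls upright.
- crate_b_heel (a point): the same point of crate_b.
- line: the dispatch line: a flat dark steel strip let into the bench top, 40 mm wide (its x) and 520 mm long (its y), beyond the crates, running from left to right; origin at its middle. Nothing stands up from it.
- jar_mid (a point): bystander: amber glass jar, 42 mm across, 60 mm high, between the crates; point half-way up.
- pick_mid (a point): bystander: hand pick with a handle lying between the crates, 130 mm long, up to about 30 mm thick; point near its middle, x along it.
- pan: bystander: shallow steel pan 85 x 130 x 18 mm, left of the crates; origin under its centre.
- brick: bystander: fire brick 75 x 150 x 35 mm, right of the crates; origin under its centre.
- mandrel: bystander: steel ring mandrel, a 150 mm high spike on a 56 mm foot, right of the crates; origin under its foot.
- hammer_mid (a point): bystander: small hammer lying on the near right, 200 mm long; point near its middle, x along it.
- flux: bystander: white bottle, 50 mm across, 110 mm high, left of the crates; origin under its foot.
Mind the look-alikes: they are no part of the job. Leave any purple look-alike of the crate_a alone.

How it is judged:
By the outcome, as a careful person would: the job done as asked, in the order asked, and still so for the second after the job is handed in, with the robot touching nothing.
It also fails if it takes over 72 s, if anything falls off the work surface, if the arm or the gripper's body presses on something with over 40 N, if the wrist force passes 120 N, or if a joint passes its speed limit or range.

ROBOT

A 6-joint arm with a two-finger parallel gripper is mounted at the origin on the work surface. World frame = base frame: x ahead of the robot, y to its left, z up, the work surface at z = 0. Lengths are in m, angles in rad, forces in N, time in s.
With the tool pointing down it reaches from about 0.25 to 0.725 m from the base axis. Payload 4 kg.
Tool frame: the origin (TCP) lies on the centre line of the jaws, within the pads' length; the fingertips stand tip_reach ahead of it and the grasp point (between the pads) lies 5 mm behind it (tip_reach is the distance from the TCP to the fingertips, in m); z points along the fingers, y is the direction in which the jaws open and shut (so a half turn about z gives the same grasp; the last joint's range is limited). The gripper opens to 85 mm and grips with 20 to 120 N. Pads are 22 mm wide; open, the fingers measure 114 mm over their backs; the gripper's body (76 mm by 85 mm) begins 54 mm behind the grasp point. The pads swing forward as they close: fully open they stand 13 mm farther back than shut.
Start: joints at [1.266, 0.241, 0.005, 1.335, 0, 1.571], TCP at [0.15, 0.477, 0.245] pointing down, gripper open.
Joint ranges: [-2.72, 2.72], [-1.05, 1.87], [-1.09, 1.28], [-1.99, 2.15], [-1.42, 1.44], [-3.14, 3.14]. Speed limits (rad/s): [2.79, 2.79, 3.14, 3.14, 3.14, 3.14].

INTERFACE

Orientations are given as a unit quaternion [x, y, z, w].
In Python, from workcell import * gives the robot as it stands.
- The arm moves only by the tool arm_command, never from a script. Its arguments are lists of equal length, an entry for each row: "translation": the shift along the tool's x, y, z in cm, a list of three; "turn": the turn about the tool's z in rad; "hand": the closure, from 0 (fully open) to 1 (shut). In form: {"translation": [[x, y, z], ...], "turn": [turn, ...], "hand": [hand, ...]}. A call has 1 to 5 rows; each row is the pose to reach, as a shift and turn from the pose commanded when the call began, along the tool's axes at that moment; what a row does not reach only later rows make up. A row lasts 1/12 s, in which the tool goes at most 41.7 mm and 7.16 degrees, less where a joint would pass 70% of its speed; a pose out of reach is approached as far as the arm can. A call with a gripper value outside its range is refused whole. The fingers move at their own pace and stop on an object; the grip force is fixed at half the most. Time passes only in rows, so rows that repeat a pose let the fingers close. It gives the time, the measured TCP pose, the force and the opening at its end, in the units of the state.
- get_obs(): the state, without advancing time (a new reading comes with each control period).
- camera(name): name is "scene" or "top" or "wrist"; returns (picture, depth): 384x512x3 uint8, red, green, blue; 384x512 float32, m along the optical axis (not along the pixel's ray), 0 where there is no reading.
- camera_info(name): a dict with "mtx" (3x3 intrinsics, pixels), "dist_coeffs" ([k1, k2, p1, p2, k3] as OpenCV has them; the pictures are not rectified), "world_to_cam" (4x4, takes a point from world to camera coordinates). Camera axes: x right, y down, z forward; pixel columns grow to the right and rows downward; lengths in m; the calibration is good to about 2 mm. A picture is of the moment at which its call begins: read the wrist's pose just before it. camera_info takes no time and is no camera call; for the wrist camera it gives the pose at the moment of the call.
- job_done(): hands the job in, once; it reports no verdict.
Trained networks look in the newest picture that a camera, given by its name, has taken for a name from the list of things; names that differ only in an ending like _2 or _b are one class to them, and where a whole thing is asked for, a point or a joint stands for the part that bears it (a point fixed in the world has none). Each returns a list of dicts, best first, with "conf" (0 to 1); they miss things now and then, are a little off and sometimes report something else, mostly with a low value. They report only what shows in the picture. A call takes as long as a camera call. They do not tell look-alikes from the thing itself.
- search_frame(camera, name): "location" ([row, column] in pixels, amid what is visible of it).
- spot_point(camera, name): "location" ([row, column] in pixels: a listed point, or the origin of a listed thing).
The state is a dict: "clock": time; "joint_pos": joint angles; "joint_vel": joint speeds; "tau": joint torques, N m; "eef_pos": TCP position; "tool_rot": TCP orientation; "ft_force": force on the tool from outside, world axes, zero at the start; "ft_torque": the same for the moment, N m; "grip_width": finger opening in m.
Only numpy, scipy, OpenCV 4.12 (cv2) and the standard library are available. Lean on these libraries where they do the work, as an engineer would, in place of code of your own. Each camera call takes 0.05 s, during which the arm holds its last target. There are 200 camera calls.

## Working session

There is one attempt and no reset: what is moved stays moved. The work goes in short steps, Python scripts to look and compute and a tool call to move; the robot and the scene stay as the last step left them, time stands still between calls to the robot, and variables do not carry over. Pictures are saved under pics/ and viewed, about 8 in all and at most 12, crops included, and the job is handed in when it is done.

Besides the shell and the picture viewer there is one more tool, called by a JSON object that holds its "op" and its "data". arm_command: Moves the arm, as the interface text tells. Its arguments: {"type":"object","properties":{"translation":{"type":"array","items":{"type":"array","items":{"type":"number"}}},"turn":{"type":"array","items":{"type":"number"}},"hand":{"type":"array","items":{"type":"number"}}},"required":["translation","turn","hand"]}

```bash
mkdir -p pics; ls; cat > h.py <<'E'
from workcell import *
import numpy as np, cv2
from scipy.spatial.transform import Rotation as R
def shot(n,f=None):
    p,d=camera(n)
    if f: cv2.imwrite('pics/'+f,p[:,:,::-1])
    return p,d
def world(n,rc,z=None,d=None):
    i=camera_info(n);M=np.array(i['mtx'],float);T=np.array(i['world_to_cam'],float)
    u=cv2.undistortPoints(np.array([[[rc[1],rc[0]]]],float),M,np.array(i['dist_coeffs'],float))[0,0]
    r=np.array([u[0],u[1],1.]);Rt=T[:3,:3];c=-Rt.T@T[:3,3];w=Rt.T@r
    return c+w*(d if d is not None else (z-c[2])/w[2])
def cloud(n,d):
    i=camera_info(n);M=np.array(i['mtx'],float);T=np.array(i['world_to_cam'],float)
    h,w=d.shape;v,u=np.mgrid[:h,:w]
    q=cv2.undistortPoints(np.stack([u,v],-1).reshape(-1,1,2).astype(float),M,np.array(i['dist_coeffs'],float)).reshape(h,w,2)
    P=np.dstack([q*d[...,None],d]);return (P-T[:3,3])@T[:3,:3]
def proj(n,p):
    i=camera_info(n);T=np.array(i['world_to_cam'],float)
    q,_=cv2.projectPoints(np.array([p],float),cv2.Rodrigues(T[:3,:3])[0],T[:3,3],np.array(i['mtx'],float),np.array(i['dist_coeffs'],float))
    return q[0,0][::-1]
E
python3 - <<'E'
from h import *
o=get_obs();print({k:np.round(v,3) for k,v in o.items()})
for n in ['scene','top']:
    p,d=shot(n,n+'0.png')
    T=np.array(camera_info(n)['world_to_cam']);print(n,-T[:3,:3].T@T[:3,3])
    for t in ['crate_a','line','jar_mid','pick_mid','pan','brick','mandrel','hammer_mid','flux']:
        for r in spot_point(n,t)[:3]:
            rc=r['location'];print(t,np.round(rc),round(r['conf'],2),np.round(world(n,rc,z=0.0),3))
E
```

```text
pics
{'clock': np.float64(0.0), 'joint_pos': array([1.266, 0.241, 0.004, 1.335, 0.   , 1.571]), 'joint_vel': array([ 0.   , -0.   ,  0.001, -0.001, -0.   ,  0.   ]), 'tau': array([ 0.0000e+00, -3.7232e+01,  2.5241e+01,  1.7000e-02,  0.0000e+00,
        0.0000e+00]), 'eef_pos': array([0.15 , 0.476, 0.244]), 'tool_rot': array([ 0.152,  0.988, -0.001, -0.   ]), 'ft_force': array([-0.798,  0.861, -0.108]), 'ft_torque': array([0.039, 0.013, 0.01 ]), 'grip_width': np.float64(0.085)}
scene [ 1.16199347 -0.36971685  0.82542102]
crate_a [258. 227.] 0.82 [ 0.563 -0.145  0.   ]
crate_a [210. 342.] 0.77 [0.573 0.189 0.   ]
crate_a [145. 335.] 0.74 [0.336 0.342 0.   ]
line [273. 312.] 0.96 [0.703 0.006 0.   ]
line [170. 377.] 0.17 [ 0.496  0.377 -0.   ]
jar_mid [216. 266.] 0.77 [ 0.491  0.003 -0.   ]
jar_mid [261.  98.] 0.65 [ 0.417 -0.425  0.   ]
pick_mid [254. 301.] 0.82 [0.644 0.015 0.   ]
pan [171. 376.] 0.68 [0.496 0.373 0.   ]
brick [318. 136.] 0.76 [ 0.612 -0.39   0.   ]
mandrel [259.  96.] 0.94 [ 0.408 -0.428  0.   ]
mandrel [204. 415.] 0.52 [0.658 0.375 0.   ]
hammer_mid [208. 117.] 0.89 [ 0.262 -0.333  0.   ]
hammer_mid [262.  98.] 0.54 [ 0.42  -0.426  0.   ]
top [ 0.36414222 -0.00204114  1.20963239]
crate_a [152. 185.] 0.92 [0.582 0.186 0.   ]
crate_a [158. 294.] 0.9 [ 0.557 -0.147  0.   ]
crate_a [237. 131.] 0.88 [0.331 0.347 0.   ]
line [111. 243.] 0.78 [0.707 0.004 0.   ]
line [201. 388.] 0.24 [ 0.415 -0.427  0.   ]
jar_mid [171. 248.] 0.53 [ 0.52  -0.006  0.   ]
pick_mid [130. 240.] 0.57 [0.648 0.014 0.   ]
pan [180. 127.] 0.64 [0.502 0.361 0.   ]
brick [142. 375.] 0.55 [ 0.599 -0.399  0.   ]
mandrel [200. 388.] 0.87 [ 0.419 -0.43   0.   ]
hammer_mid [250. 356.] 0.77 [ 0.273 -0.325  0.   ]
flux [130. 125.] 0.65 [0.655 0.367 0.   ]
```

```bash
python3 - <<'E'
import cv2,numpy as np
a=cv2.imread('pics/scene0.png');b=cv2.imread('pics/top0.png')
cv2.imwrite('pics/both0.png',np.vstack([cv2.resize(a,(0,0),fx=.78,fy=.78),cv2.resize(b,(0,0),fx=.78,fy=.78)]))
E
```

```text
(no output)
```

View pics/scene0.png

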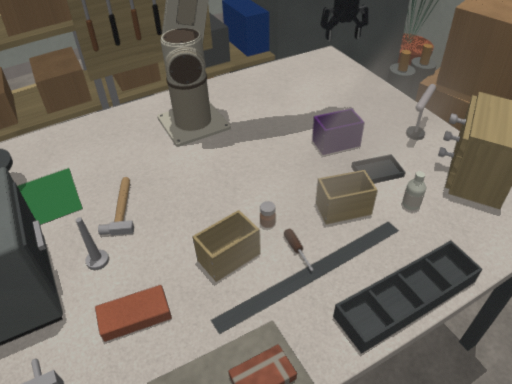

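View pics/top0.png

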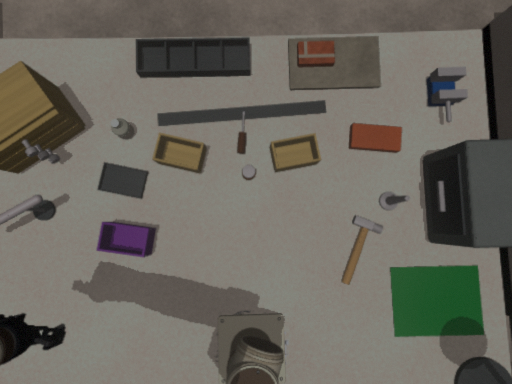

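```bash
python3 - <<'E'
from h import *
p,d=shot('top')
P=cloud('top',d)
hsv=cv2.cvtColor(p,cv2.COLOR_RGB2HSV)
for nm,c in [('L',(.575,.187)),('R',(.56,-.146)),('purple',(.333,.345))]:
    m=(np.abs(P[...,2]-.09)<.008)&(np.hypot(P[...,0]-c[0],P[...,1]-c[1])<.11)
    q=P[m][:,:2].astype(np.float32);r=cv2.minAreaRect(q);print(nm,len(q),r,np.median(P[m][:,2]), np.median(hsv[m],axis=0))
    print(np.round(cv2.boxPoints(r),3).tolist())
m=(P[...,0]>.66)&(np.abs(P[...,1])<.3)&(p.max(-1)<110)&(P[...,2]<.01)
q=P[m][:,:2].astype(np.float32);print(cv2.minAreaRect(q),len(q))
for y in (-.2,-.1,.1,.2):
    s=q[np.abs(q[:,1]-y)<.02,0]
    if len(s):print(y,np.percentile(s,[2,50,98]))
# other things
for nm,c in [('jar',(.49,.0)),('pick',(.646,.015)),('pan',(.5,.365)),('brick',(.6,-.395)),('flux',(.655,.367))]:
    m=(P[...,2]>.009)&(np.hypot(P[...,0]-c[0],P[...,1]-c[1])<.085)
    q=P[m];print(nm,np.round(np.percentile(q,[1,50,99],axis=0),3).tolist() if len(q) else None)
E
```

```text
L 354 ((0.572320818901062, 0.1923985779285431), (0.13370899856090546, 0.08085265755653381), 75.6533432006836) 0.0890228615729838 [ 20. 106. 114.]
[[0.5170000195503235, 0.1379999965429306], [0.5950000286102295, 0.11800000071525574], [0.628000020980835, 0.24699999392032623], [0.550000011920929, 0.2669999897480011]]
R 341 ((0.5646640062332153, -0.14339298009872437), (0.08053313940763474, 0.13055306673049927), 9.52818775177002) 0.08918839454128229 [ 20. 106. 116.]
[[0.5139999985694885, -0.0860000029206276], [0.5360000133514404, -0.21400000154972076], [0.6150000095367432, -0.20100000500679016], [0.593999981880188, -0.07199999690055847]]
purple 378 ((0.32754427194595337, 0.3459623157978058), (0.1322738230228424, 0.07984660565853119), 79.76914978027344) 0.08886610909229592 [141. 125.  95.]
[[0.2770000100135803, 0.2879999876022339], [0.35499998927116394, 0.27399998903274536], [0.3790000081062317, 0.40400001406669617], [0.30000001192092896, 0.4180000126361847]]
((1.082756757736206, 0.001436680555343628), (0.6001965999603271, 0.8434627652168274), 89.7492446899414) 8682
-0.2 [0.69487105 1.32725465 1.48887489]
-0.1 [0.68898046 1.33851922 1.4886474 ]
0.1 [0.67956286 0.89159328 1.48762524]
0.2 [0.67357601 0.8906619  1.48996112]
jar [[0.493, -0.026, 0.013], [0.51, -0.006, 0.059], [0.531, 0.012, 0.064]]
pick [[0.575, 0.0, 0.01], [0.612, 0.009, 0.021], [0.699, 0.026, 0.029]]
pan [[0.448, 0.301, 0.009], [0.505, 0.374, 0.017], [0.554, 0.44, 0.021]]
brick [[0.567, -0.466, 0.013], [0.607, -0.391, 0.034], [0.648, -0.316, 0.039]]
flux [[0.626, 0.337, 0.012], [0.643, 0.352, 0.074], [0.669, 0.379, 0.112]]
```

The two plywood crates are at about (209,345) and (245,227) in the scene view. In the top view they are at (152,180) and (152,295). 

Other things that could be taken for a crate:
- the purple crate: scene (130,338), top (238,126)
- the black compartment tray: scene (293,408)
- the drawer cabinet at the edge

By the description (plywood, upright, on either side of the jar) the two tan ones are mine. I'll check that in one close crop and measure the line.

```bash
python3 - <<'E'
from h import *
import workcell
print([n for n in dir(workcell) if not n.startswith('_')], getattr(workcell,'tip_reach',None))
p=cv2.imread('pics/scene0.png')
cv2.imwrite('pics/crop0.png',cv2.resize(p[90:330,180:410],(0,0),fx=2.5,fy=2.5))
for n in ['top','scene']:
    p,d=shot(n);P=cloud(n,d);g=p.max(-1).astype(int)
    for y in (-.2,-.1,.1,.15,.2):
        # sample brightness along x at z=0
        xs=np.arange(.64,.76,.001);v=[g[tuple(np.round(proj(n,(x,y,0))).astype(int))] for x in xs]
        v=np.array(v);dk=xs[v<100];print(n,y,v.min(),v.max(),dk.min() if len(dk) else 0,dk.max() if len(dk) else 0)
E
```

```text
['Unreachable', 'camera', 'camera_info', 'get_obs', 'job_done', 'search_frame', 'spot_point', 'tip_reach'] 0.014
top -0.2 54 133 0.6940000000000001 0.7350000000000001
top -0.1 57 133 0.6880000000000001 0.7280000000000001
top 0.1 56 132 0.677 0.7160000000000001
top 0.15 55 132 0.675 0.7140000000000001
top 0.2 56 133 0.669 0.7090000000000001
scene -0.2 73 186 0.6940000000000001 0.7310000000000001
scene -0.1 73 185 0.687 0.7250000000000001
scene 0.1 72 185 0.677 0.7140000000000001
scene 0.15 72 184 0.675 0.7120000000000001
scene 0.2 71 183 0.672 0.7070000000000001
```

View pics/crop0.png

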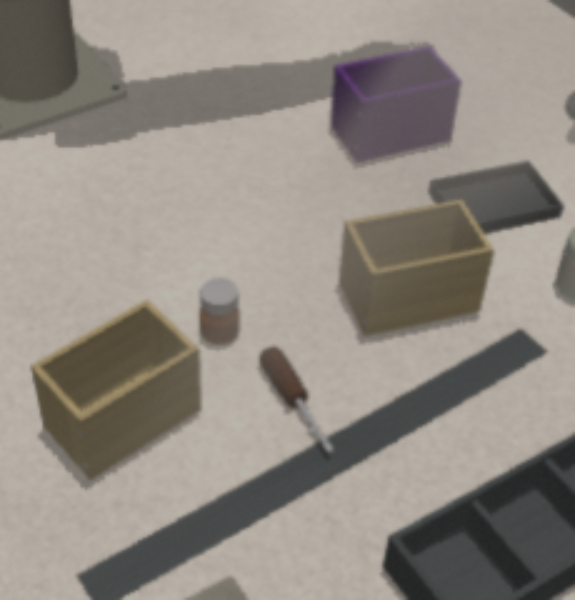

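The crop shows both tan plywood crates upright with the jar and pick between them, and the purple look-alike stays apart at the upper right. I'll start with the left crate, moving behind its far wall first.

{"op": "arm_command", "data": {"translation": [[-3.7,-0.9,0],[-7.4,-1.9,0],[-11.1,-2.8,0],[-14.8,-3.8,0],[-18.4,-4.7,0]], "turn": [0,0,0,0,0], "hand": [0.5,0.5,0.5,0.5,0.5]}}

```text
clock: 1.57
eef_pos: [0.3127, 0.3758, 0.2455]
tool_rot: [0.152, 0.988, 0.0, 0.0]
ft_force: [0.8, 1.8, -0.4]
grip_width: 0.0427
```

{"op": "arm_command", "data": {"translation": [[-3.7,-0.9,0],[-7.4,-1.9,0],[-11.1,-2.8,0],[-14.8,-3.8,0],[-18.4,-4.7,0]], "turn": [0,0,0,0,0], "hand": [0.5,0.5,0.5,0.5,0.5]}}

```text
clock: 1.98
eef_pos: [0.4744, 0.2754, 0.2454]
tool_rot: [0.152, 0.988, 0.0, 0.0]
ft_force: [0.7, 1.1, -0.4]
grip_width: 0.0427
```

{"op": "arm_command", "data": {"translation": [[-3.7,-0.9,0],[-7.4,-1.9,0],[-11.1,-2.8,0],[-14.8,-3.8,0],[-18.4,-4.7,0]], "turn": [0,0,0,-0.03,-0.054], "hand": [0.5,0.5,0.5,0.5,0.5]}}

```text
clock: 2.4
eef_pos: [0.6358, 0.1753, 0.2452]
tool_rot: [0.125, 0.992, 0.0, 0.0]
ft_force: [0.9, 0.1, 0.1]
grip_width: 0.0427
```

{"op": "arm_command", "data": {"translation": [[0,0,3.5],[0,0,7.0],[0,0,10.5],[0,0,13.5],[0,0,15.5]], "turn": [0,0,0,0,0], "hand": [0.5,0.5,0.5,0.5,0.5]}}

```text
clock: 2.82
eef_pos: [0.6323, 0.176, 0.086]
tool_rot: [0.125, 0.992, -0.001, -0.003]
ft_force: [0.5, 1.0, -0.8]
grip_width: 0.0432
```

{"op": "arm_command", "data": {"translation": [[0.5,0,0],[1.0,0,0],[1.4,0,0],[1.8,0,0],[2.2,0,0]], "turn": [0,0,0,0,0], "hand": [0.5,0.5,0.5,0.5,0.5]}}

```text
clock: 3.23
eef_pos: [0.6163, 0.1826, 0.0942]
tool_rot: [0.125, 0.992, 0.001, 0.005]
ft_force: [4.9, -1.1, 3.0]
grip_width: 0.0427
```

```bash
python3 - <<'E'
from h import *
p,d=shot('scene','s1.png');o=get_obs();print(o['ft_force'],o['eef_pos'])
cv2.imwrite('pics/s1c.png',cv2.resize(p[60:330,180:430][:,:,::-1],(0,0),fx=2,fy=2))
E
```

```text
[ 4.12206149 -0.44624689  2.70031915] [0.61539093 0.18294007 0.09415241]
```

View pics/s1c.png

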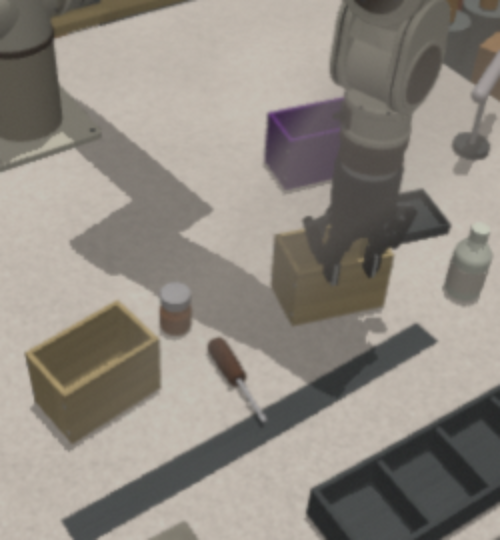

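The fingertips are on the left crate's far wall at crop (355,270), pressing with about 5 N. I'll continue the pull.

{"op": "arm_command", "data": {"translation": [[0.5,0,0],[1.0,0,-0.1],[1.5,0,-0.2],[2.0,0,-0.3],[2.5,0,-0.4]], "turn": [0,0,0,0,0], "hand": [0.5,0.5,0.5,0.5,0.5]}}

```text
clock: 3.7
eef_pos: [0.5912, 0.1889, 0.0972]
tool_rot: [0.125, 0.992, 0.001, 0.004]
ft_force: [4.9, -1.2, 3.7]
grip_width: 0.0431
```

```bash
cat > tilt.py <<'E'
from h import *
import sys
# side profile of crate: points of top & scene clouds in crate frame
def prof(c,yaw,rad=.13):
    ex=np.array([np.cos(yaw),np.sin(yaw)]);ey=np.array([-ex[1],ex[0]])
    for n in ['scene','top']:
        p,d=shot(n);P=cloud(n,d);h=cv2.cvtColor(p,cv2.COLOR_RGB2HSV)
        m=(P[...,2]>.008)&(h[...,1]>60)&(abs(h[...,0].astype(int)-20)<8)&(d>0)
        q=P[m];a=(q[:,:2]-c)@ex;b=(q[:,:2]-c)@ey
        k=(abs(a)<rad)&(abs(b)<.09);a,b,z=a[k],b[k],q[k,2]
        print(n,len(a),'x',np.round(np.percentile(a,[1,50,99]),3),'y',np.round(np.percentile(b,[1,50,99]),3),'z',np.round(np.percentile(z,[1,50,99]),3))
o=get_obs();print(np.round(o['ft_force'],1),np.round(o['eef_pos'],3))
if sys.argv[1]=='L': prof((.572,.192),np.radians(-14.4))
else: prof((.565,-.143),np.radians(9.5))
E
python3 tilt.py L
```

```text
[ 4.9 -1.2  3.7] [0.591 0.189 0.097]
scene 1102 x [-0.067  0.011  0.052] y [-0.06   0.002  0.064] z [0.01  0.051 0.508]
top 297 x [-0.061 -0.009  0.041] y [-0.066 -0.055 -0.014] z [0.008 0.051 0.499]
```

{"op": "arm_command", "data": {"translation": [[0.5,0,-0.1],[1.0,0,-0.1],[1.5,0,-0.2],[2.0,0,-0.2],[2.5,0,-0.2]], "turn": [0,0,0,0,0], "hand": [0.5,0.5,0.5,0.5,0.5]}}

```text
clock: 4.22
eef_pos: [0.5676, 0.1949, 0.0989]
tool_rot: [0.125, 0.992, 0.001, 0.004]
ft_force: [8.1, -2.2, 5.4]
grip_width: 0.0428
```

{"op": "arm_command", "data": {"translation": [[0.5,0,0],[1.0,0,0],[1.5,0,0],[2.0,0,0],[2.4,0,0]], "turn": [0,0,0,0,0], "hand": [0.5,0.5,0.5,0.5,0.5]}}

```text
clock: 4.63
eef_pos: [0.5439, 0.201, 0.0987]
tool_rot: [0.125, 0.992, 0.001, 0.003]
ft_force: [5.7, -0.7, 3.9]
grip_width: 0.0424
```

```bash
python3 tilt.py L
```

```text
[ 5.7 -0.7  3.9] [0.544 0.201 0.099]
scene 546 x [-0.117 -0.034  0.015] y [-0.058  0.007  0.064] z [0.013 0.046 0.519]
top 385 x [-0.115 -0.06  -0.016] y [-0.066 -0.043  0.002] z [0.008 0.03  0.47 ]
```

{"op": "arm_command", "data": {"translation": [[0.5,0,0],[1.0,0,0],[1.5,0,0],[2.0,0,0],[2.0,0,0]], "turn": [0,0,0,0,0], "hand": [0.5,0.5,0.5,0.5,0.5]}}

```text
clock: 5.15
eef_pos: [0.5227, 0.206, 0.0975]
tool_rot: [0.125, 0.992, 0.001, 0.001]
ft_force: [4.5, 0.1, 3.9]
grip_width: 0.0424
```

```bash
python3 tilt.py L; python3 - <<'E'
from h import *
p,d=shot('scene')
cv2.imwrite('pics/s2c.png',cv2.resize(p[60:330,180:430][:,:,::-1],(0,0),fx=2,fy=2))
E
```

```text
[4.5 0.1 3.9] [0.523 0.206 0.097]
scene 269 x [-0.092 -0.039 -0.005] y [-0.054 -0.027  0.062] z [0.012 0.47  0.518]
top 373 x [-0.128 -0.081 -0.053] y [-0.067 -0.041  0.008] z [0.008 0.024 0.275]
```

View pics/s2c.png

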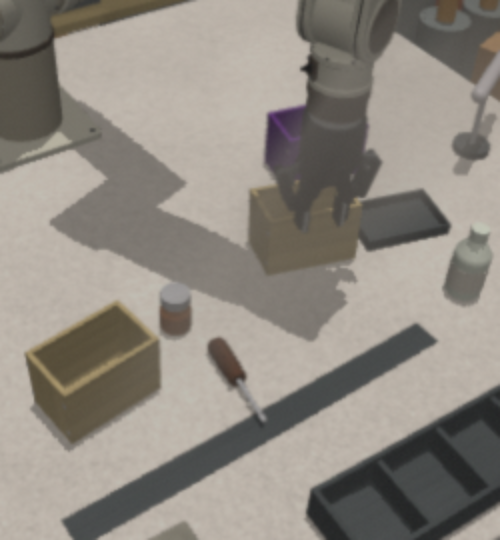

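The picture could be read as lying or as slid; the numbers favour lying, with the tips resting on top. I'll lift and look.

{"op": "arm_command", "data": {"translation": [[0,0,-1.0],[0,0,-3.5],[0,0,-7.0],[-2,0,-9.0],[-5,0,-9.0]], "turn": [0,0,0,0,0], "hand": [0.5,0.5,0.5,0.5,0.5]}}

```text
clock: 5.72
eef_pos: [0.5696, 0.1947, 0.1916]
tool_rot: [0.124, 0.992, 0.002, 0.001]
ft_force: [0.6, 0.0, 0.4]
grip_width: 0.0426
```

{"op": "arm_command", "data": {"translation": [[-3,0,0],[-6,-2,0],[-7,-5,0],[-7,-9,0],[-7,-13,0]], "turn": [0,0,-0.12,-0.24,-0.36], "hand": [0.5,0.5,0.5,0.5,0.5]}}

```text
clock: 6.13
eef_pos: [0.604, 0.0492, 0.1841]
tool_rot: [-0.058, 0.998, 0.001, -0.003]
ft_force: [0.1, -0.5, 0.9]
grip_width: 0.0426
```

```bash
python3 tilt.py L; python3 - <<'E'
from h import *
p,d=shot('scene')
q,e=shot('top')
A=cv2.resize(p[100:260,270:420],(0,0),fx=2.5,fy=2.5);B=cv2.resize(q[110:270,110:260],(0,0),fx=2.5,fy=2.5)
cv2.imwrite('pics/s3c.png',np.hstack([A,B])[:,:,::-1])
for c in ('scene','top'):print(c,[(np.round(r['location']),round(r['conf'],2)) for r in spot_point(c,'stamp')[:3]])
print(get_obs()['tool_rot'])
E
```

```text
[ 0.1 -0.5  0.9] [0.604 0.049 0.184]
scene 169 x [-0.13  -0.06  -0.054] y [-0.061  0.042  0.065] z [0.01  0.091 0.094]
top 472 x [-0.13  -0.084 -0.056] y [-0.039  0.053  0.066] z [0.008 0.061 0.093]
scene [(array([184., 329.]), 0.94), (array([143., 340.]), 0.68)]
top [(array([240., 136.]), 0.95), (array([187., 176.]), 0.94)]
[-5.45895272e-02  9.98508125e-01  4.78976352e-04 -1.13102401e-03]
```

View pics/s3c.png

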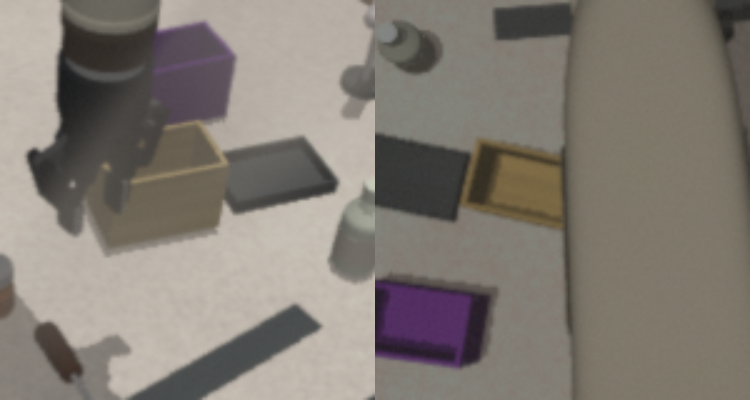

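The left crate is still upright (opening visible at left-panel (165,165)). The half-open tips were too high and dragged it about 9 cm nearer. I'll close the hand so the tip height is known, clear the view and measure, then push it back to its place and tip it with the fingertips lower.

{"op": "arm_command", "data": {"translation": [[4,0,0],[8,0,0],[12,0,0],[16,0,0],[20,-0.5,0]], "turn": [0,0,0,0,0], "hand": [1,1,1,1,1]}}

```text
clock: 6.85
eef_pos: [0.4055, 0.0248, 0.1858]
tool_rot: [-0.056, 0.998, 0.0, -0.001]
ft_force: [-0.0, -0.4, 1.6]
grip_width: -0.0001
```

```bash
cat > rects.py <<'E'
from h import *
import sys
o=get_obs();print('clk',round(float(o['clock']),2),np.round(o['eef_pos'],4),np.round(o['tool_rot'],3),np.round(o['ft_force'],1),round(float(o['grip_width']),3))
ang=R.from_quat(o['tool_rot']).as_matrix();print('tool x',np.round(ang[:2,0],3),'y',np.round(ang[:2,1],3))
p,d=shot('top');P=cloud('top',d);h=cv2.cvtColor(p,cv2.COLOR_RGB2HSV)
w=(h[...,1]>60)&(abs(h[...,0].astype(int)-20)<9)&(d>0)&(P[...,0]>.3)&(P[...,0]<.85)&(abs(P[...,1])<.32)&(P[...,2]>.06)&(P[...,2]<.13)
n,l,s,c=cv2.connectedComponentsWithStats(w.astype(np.uint8))
for i in range(1,n):
    if s[i,4]<60: continue
    q=P[l==i];zt=np.percentile(q[:,2],90);t=q[abs(q[:,2]-zt)<.008][:,:2].astype(np.float32)
    r=cv2.minAreaRect(t);b=cv2.boxPoints(r);e=[b[(k+1)%4]-b[k] for k in range(4)];e=max(e,key=np.linalg.norm) # long
    y=np.degrees(np.arctan2(e[1],e[0]))-90;y=(y+90)%180-90
    print('area',s[i,4],'ztop',round(float(zt),3),'c',np.round(r[0],4),'size',np.round(sorted(r[1]),3),'yaw',round(float(y),1))
for c,rad in [((.5,.365),.09)]:
    m=(P[...,2]>.009)&(P[...,2]<.03)&(np.hypot(P[...,0]-c[0],P[...,1]-c[1])<rad)&(h[...,1]<60)
    print('pan',cv2.minAreaRect(P[m][:,:2].astype(np.float32)))
E
python3 rects.py
```

```text
clk 6.85 [0.4055 0.0248 0.1858] [-0.056  0.998  0.    -0.001] [-0.  -0.4  1.6] -0.0
tool x [-0.994 -0.112] y [-0.112  0.994]
area 464 ztop 0.091 c [ 0.5643 -0.1431] size [0.08 0.13] yaw 9.4
area 439 ztop 0.092 c [0.4801 0.2154] size [0.079 0.133] yaw -14.2
pan ((0.5015121698379517, 0.37045425176620483), (0.13028839230537415, 0.08487604558467865), 76.93226623535156)
```

{"op": "arm_command", "data": {"translation": [[-0.6,4.1,0],[-1.2,8.2,0],[-1.8,12.3,0],[-2.4,16.4,0],[-2.9,20.6,0]], "turn": [0.07,0.15,0.22,0.3,0.36], "hand": [1,1,1,1,1]}}

```text
clock: 7.32
eef_pos: [0.4134, 0.2337, 0.1866]
tool_rot: [0.126, 0.992, 0.0, -0.0]
ft_force: [1.3, -0.3, 0.2]
grip_width: 0.0
```

{"op": "arm_command", "data": {"translation": [[0,0,3],[0,0,6],[0,0,9],[0,0,12],[0,0,13]], "turn": [0,0,0,0,0], "hand": [1,1,1,1,1]}}

```text
clock: 7.73
eef_pos: [0.4105, 0.2307, 0.0522]
tool_rot: [0.124, 0.992, -0.002, -0.003]
ft_force: [-1.2, -0.1, -0.0]
grip_width: 0.0003
```

{"op": "arm_command", "data": {"translation": [[-0.8,0,0],[-1.6,0,0],[-2.4,0,0],[-3.2,0,0],[-4.0,0,0]], "turn": [0,0,0,0,0], "hand": [1,1,1,1,1]}}

```text
clock: 8.15
eef_pos: [0.4541, 0.2207, 0.0572]
tool_rot: [0.125, 0.992, 0.001, 0.0]
ft_force: [-2.0, 0.3, -2.3]
grip_width: -0.0
```

{"op": "arm_command", "data": {"translation": [[-0.8,0,0],[-1.6,0,0],[-2.4,0,0],[-3.2,0,0],[-4.0,0,0]], "turn": [0,0,0,0,0], "hand": [1,1,1,1,1]}}

```text
clock: 8.57
eef_pos: [0.4922, 0.2104, 0.0566]
tool_rot: [0.125, 0.992, 0.0, -0.0]
ft_force: [-4.3, 1.8, 2.0]
grip_width: -0.0006
```

```bash
python3 rects.py; python3 tilt.py L
```

```text
clk 8.57 [0.4922 0.2104 0.0566] [ 0.125  0.992  0.    -0.   ] [-4.3  1.8  2. ] -0.001
tool x [-0.969  0.248] y [0.248 0.969]
area 471 ztop 0.092 c [ 0.5641 -0.1434] size [0.08 0.13] yaw 9.4
area 279 ztop 0.094 c [0.5426 0.1899] size [0.08  0.116] yaw -13.6
pan ((0.5044577717781067, 0.4277113378047943), (0.09457296133041382, 0.039545655250549316), 16.682483673095703)
[-0.3  1.2 -0.3] [0.494 0.21  0.057]
scene 1212 x [-0.07   0.01   0.015] y [-0.062  0.005  0.064] z [0.009 0.06  0.474]
top 636 x [-0.075 -0.01   0.012] y [-0.067 -0.031  0.056] z [0.008 0.065 0.436]
```

{"op": "arm_command", "data": {"translation": [[-0.8,0,0],[-1.6,0,0],[-2.3,0,0],[-2.7,0,0],[-2.7,0,0]], "turn": [0,0,0,0,0], "hand": [1,1,1,1,1]}}

```text
clock: 9.13
eef_pos: [0.5188, 0.2036, 0.0563]
tool_rot: [0.125, 0.992, 0.0, 0.001]
ft_force: [-1.1, 0.4, -1.1]
grip_width: -0.0002
```

{"op": "arm_command", "data": {"translation": [[1,0,0],[2,0,-2],[2,0,-6],[2,0,-10],[2,0,-13]], "turn": [0,0,0,0,0], "hand": [1,1,1,1,1]}}

```text
clock: 9.55
eef_pos: [0.4986, 0.2093, 0.1897]
tool_rot: [0.125, 0.992, 0.001, 0.002]
ft_force: [0.7, 0.8, 0.5]
grip_width: -0.0001
```

{"op": "arm_command", "data": {"translation": [[-3.5,0,0],[-7,0,0],[-10.5,0,0],[-14,0,0],[-16.5,0,0]], "turn": [0,0,0,0,0], "hand": [1,1,1,1,1]}}

```text
clock: 9.97
eef_pos: [0.6606, 0.1671, 0.1868]
tool_rot: [0.125, 0.992, 0.0, 0.002]
ft_force: [-0.4, -0.1, 0.7]
grip_width: 0.0002
```

```bash
python3 rects.py; python3 tilt.py L
```

```text
clk 9.97 [0.6606 0.1671 0.1868] [0.125 0.992 0.    0.002] [-0.4 -0.1  0.7] 0.0
tool x [-0.969  0.249] y [0.249 0.969]
area 467 ztop 0.091 c [ 0.5642 -0.1431] size [0.08 0.13] yaw 9.5
pan ((0.5040065050125122, 0.3807139992713928), (0.10834420472383499, 0.08457707613706589), 76.48551177978516)
[4.9 0.3 0.2] [0.664 0.166 0.185]
scene 1494 x [-0.044  0.033  0.121] y [-0.065  0.     0.062] z [0.01  0.054 0.584]
top 16 x [0.026 0.105 0.125] y [-0.067 -0.047 -0.035] z [0.025 0.566 0.605]
```

{"op": "arm_command", "data": {"translation": [[0,0,3],[0,0,6],[0,0,8.5],[0,0,9.9],[0,0,9.9]], "turn": [0,0,0,0,0], "hand": [1,1,1,1,1]}}

```text
clock: 10.53
eef_pos: [0.6538, 0.1679, 0.0832]
tool_rot: [0.124, 0.992, -0.002, -0.004]
ft_force: [-0.4, -0.6, -0.7]
grip_width: 0.0001
```

{"op": "arm_command", "data": {"translation": [[1.2,0,0],[2.4,0,0],[3.4,0,0],[4.1,0,0],[4.1,0,0]], "turn": [0,0,0,0,0], "hand": [1,1,1,1,1]}}

```text
clock: 10.95
eef_pos: [0.6172, 0.1791, 0.0892]
tool_rot: [0.124, 0.992, 0.0, 0.001]
ft_force: [-0.6, -0.6, -0.3]
grip_width: -0.0001
```

```bash
python3 tilt.py L; python3 - <<'E'
from h import *
print(get_obs()['eef_pos'])
E
```

```text
[-0.6 -0.6 -0.3] [0.617 0.179 0.089]
scene 1102 x [-0.043  0.034  0.065] y [-0.065 -0.012  0.063] z [0.009 0.049 0.5  ]
top 161 x [-0.021  0.019  0.06 ] y [-0.067 -0.064 -0.033] z [0.009 0.07  0.481]
[0.61875726 0.17855912 0.08881757]
```

{"op": "arm_command", "data": {"translation": [[0.5,0,-0.2],[1.0,0,-0.6],[1.5,0,-1.0],[2.0,0,-1.3],[2.5,0,-1.6]], "turn": [0,0,0,0,0], "hand": [1,1,1,1,1]}}

```text
clock: 11.47
eef_pos: [0.5957, 0.184, 0.1051]
tool_rot: [0.125, 0.992, 0.0, 0.002]
ft_force: [4.3, -2.9, 5.2]
grip_width: -0.0002
```

```bash
python3 tilt.py L
```

```text
[ 4.3 -2.9  5.2] [0.596 0.184 0.105]
scene 1292 x [-0.061  0.022  0.056] y [-0.061 -0.003  0.063] z [0.021 0.061 0.513]
top 308 x [-0.049  0.001  0.025] y [-0.067 -0.056 -0.016] z [0.01  0.056 0.109]
```

{"op": "arm_command", "data": {"translation": [[0.5,0,-0.3],[1.0,0,-0.5],[1.5,0,-0.7],[2.0,0,-0.9],[2.5,0,-1.1]], "turn": [0,0,0,0,0], "hand": [1,1,1,1,1]}}

```text
clock: 11.98
eef_pos: [0.5719, 0.1903, 0.1167]
tool_rot: [0.125, 0.992, 0.001, 0.003]
ft_force: [3.7, -2.0, 8.8]
grip_width: -0.0002
```

```bash
python3 tilt.py L
```

```text
[ 3.7 -2.   8.8] [0.572 0.19  0.117]
scene 1622 x [-0.081  0.005  0.038] y [-0.061 -0.008  0.064] z [0.039 0.076 0.526]
top 457 x [-0.075 -0.02   0.022] y [-0.067 -0.05  -0.011] z [0.009 0.07  0.503]
```

{"op": "arm_command", "data": {"translation": [[0.5,0,-0.3],[1.0,0,-0.5],[1.5,0,-0.6],[2.0,0,-0.6],[2.5,0,-0.6]], "turn": [0,0,0,0,0], "hand": [1,1,1,1,1]}}

```text
clock: 12.5
eef_pos: [0.5451, 0.1971, 0.1208]
tool_rot: [0.125, 0.992, 0.0, 0.0]
ft_force: [1.5, 0.6, 4.7]
grip_width: 0.0
```

```bash
python3 tilt.py L
```

```text
[1.5 0.6 4.7] [0.545 0.197 0.121]
scene 1622 x [-0.047 -0.013  0.014] y [-0.061 -0.01   0.064] z [0.056 0.088 0.533]
top 621 x [-0.103 -0.047  0.01 ] y [-0.067 -0.05  -0.008] z [0.01  0.073 0.504]
```

{"op": "arm_command", "data": {"translation": [[0.5,0,0],[1.0,0,0],[1.4,0,0.1],[1.8,0,0.2],[2.2,0,0.3]], "turn": [0,0,0,0,0], "hand": [1,1,1,1,1]}}

```text
clock: 13.02
eef_pos: [0.5231, 0.202, 0.1165]
tool_rot: [0.125, 0.992, -0.0, -0.001]
ft_force: [-0.3, 0.8, 0.5]
grip_width: -0.0001
```

{"op": "arm_command", "data": {"translation": [[0.4,0,0.1],[0.8,0,0.3],[1.2,0,0.5],[1.6,0,0.7],[2.0,0,0.9]], "turn": [0,0,0,0,0], "hand": [1,1,1,1,1]}}

```text
clock: 13.43
eef_pos: [0.5044, 0.2071, 0.1077]
tool_rot: [0.125, 0.992, -0.0, -0.0]
ft_force: [-0.1, 0.2, -0.5]
grip_width: -0.0002
```

```bash
python3 tilt.py L
```

```text
[-0.1  0.2 -0.5] [0.504 0.207 0.108]
scene 911 x [-0.129 -0.071 -0.022] y [-0.058 -0.014  0.064] z [0.011 0.082 0.524]
top 539 x [-0.129 -0.093 -0.051] y [-0.067 -0.05  -0.003] z [0.019 0.079 0.255]
```

{"op": "arm_command", "data": {"translation": [[0,0,-3.5],[-0.5,-1,-7],[-2,-3,-8],[-4.4,-5.8,-8],[-6.6,-8.8,-8]], "turn": [0,0,0,0,0], "hand": [1,1,1,1,1]}}

```text
clock: 13.95
eef_pos: [0.5488, 0.1055, 0.1903]
tool_rot: [0.124, 0.992, 0.001, 0.002]
ft_force: [0.7, -0.1, -0.1]
grip_width: 0.0002
```

{"op": "arm_command", "data": {"translation": [[-3.1,-4.1,0],[-6.2,-8.2,0],[-9.3,-12.3,0],[-12.4,-16.4,0],[-15.4,-20.4,0]], "turn": [-0.08,-0.16,-0.25,-0.33,-0.415], "hand": [1,1,1,1,1]}}

```text
clock: 14.37
eef_pos: [0.6282, -0.0889, 0.1885]
tool_rot: [-0.084, 0.996, -0.0, 0.0]
ft_force: [0.8, 0.3, 0.1]
grip_width: -0.0
```

{"op": "arm_command", "data": {"translation": [[0,0,0],[0,0,0]], "turn": [0,0], "hand": [1,1]}}

```text
clock: 14.53
eef_pos: [0.628, -0.0895, 0.1876]
tool_rot: [-0.079, 0.997, 0.0, -0.0]
ft_force: [-1.2, 1.3, -0.0]
grip_width: -0.0001
```

```bash
python3 rects.py; python3 tilt.py L; python3 - <<'E'
from h import *
p,d=shot('scene')
for t in ('stamp','crate_a','jar_mid','pick_mid'):print(t,[(np.round(r['location']),round(r['conf'],2)) for r in spot_point('scene',t)[:3]])
cv2.imwrite('pics/s4c.png',cv2.resize(p[60:330,180:430][:,:,::-1],(0,0),fx=2,fy=2))
E
```

```text
clk 14.53 [ 0.628  -0.0895  0.1876] [-0.079  0.997  0.    -0.   ] [-1.2  1.3 -0. ] -0.0
tool x [-0.987 -0.158] y [-0.158  0.987]
area 1487 ztop 0.082 c [0.4809 0.2143] size [0.089 0.132] yaw -14.1
pan ((0.50141441822052, 0.370278000831604), (0.1298278123140335, 0.08464411646127701), 76.82351684570312)
[0.1 0.3 0.1] [ 0.627 -0.088  0.188]
scene 990 x [-0.129 -0.087 -0.048] y [-0.063  0.001  0.064] z [0.015 0.081 0.085]
top 1403 x [-0.129 -0.09  -0.05 ] y [-0.067 -0.005  0.063] z [0.027 0.079 0.085]
stamp [(array([184., 336.]), 0.9), (array([143., 338.]), 0.9)]
crate_a [(array([184., 336.]), 0.92), (array([142., 335.]), 0.83), (array([257., 226.]), 0.63)]
jar_mid [(array([213., 265.]), 0.59), (array([172., 379.]), 0.47), (array([184., 336.]), 0.29)]
pick_mid [(array([255., 301.]), 0.59), (array([316., 138.]), 0.17)]
```

View pics/s4c.png

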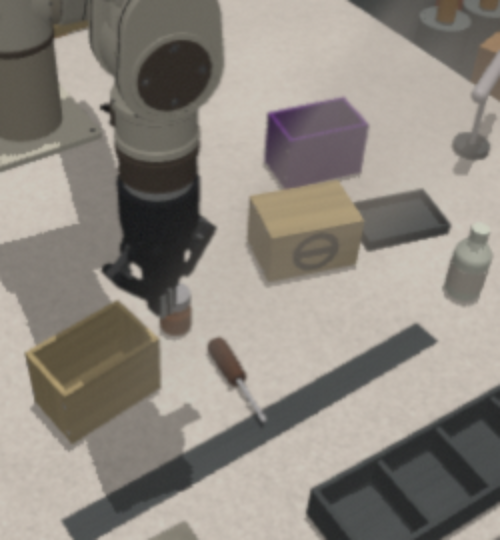

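The left crate now lies on its near side with the stamp plainly showing at crop (317,250), i.e. scene (185,338). The right crate still has to be tipped in the same way.

{"op": "arm_command", "data": {"translation": [[-0.5,-2.2,0],[-0.9,-4.3,0],[-0.9,-4.3,3.5],[-0.9,-4.3,7],[-0.9,-4.3,9.9]], "turn": [0,0,0,0,0], "hand": [1,1,1,1,1]}}

```text
clock: 15.35
eef_pos: [0.6433, -0.1274, 0.088]
tool_rot: [-0.082, 0.997, -0.0, 0.0]
ft_force: [0.1, 0.1, -0.2]
grip_width: -0.0001
```

{"op": "arm_command", "data": {"translation": [[0,0,0],[0.8,0,0],[1.6,0,0],[2.4,0,0],[2.8,0,0]], "turn": [0,0,0,0,0], "hand": [1,1,1,1,1]}}

```text
clock: 15.77
eef_pos: [0.6158, -0.1321, 0.0911]
tool_rot: [-0.082, 0.997, -0.0, 0.001]
ft_force: [-0.0, 0.7, 0.4]
grip_width: 0.0001
```

```bash
python3 tilt.py R
```

```text
[-0.   0.7  0.4] [ 0.616 -0.132  0.091]
scene 1900 x [-0.039  0.038  0.097] y [-0.063 -0.026  0.061] z [0.009 0.059 0.402]
top 82 x [0.001 0.03  0.092] y [-0.014  0.062  0.065] z [0.015 0.084 0.505]
```

{"op": "arm_command", "data": {"translation": [[0.5,0,0.1],[1.0,0,-0.2],[1.5,0,-0.6],[2.0,0,-1.0],[2.5,0,-1.4]], "turn": [0,0,0,0,0], "hand": [1,1,1,1,1]}}

```text
clock: 16.28
eef_pos: [0.5916, -0.1365, 0.1046]
tool_rot: [-0.082, 0.997, -0.0, 0.001]
ft_force: [2.5, 1.3, 3.3]
grip_width: 0.0003
```

```bash
python3 tilt.py R
```

```text
[2.5 1.3 3.3] [ 0.592 -0.136  0.105]
scene 2266 x [-0.06   0.02   0.069] y [-0.063 -0.024  0.063] z [0.018 0.066 0.403]
top 138 x [-0.037  0.003  0.02 ] y [0.037 0.061 0.066] z [0.012 0.08  0.107]
```

Tilting as the left one did, so I'll use the same arc.

{"op": "arm_command", "data": {"translation": [[0.5,0,-0.3],[1.0,0,-0.6],[1.5,0,-0.8],[2.0,0,-1.0],[2.5,0,-1.2]], "turn": [0,0,0,0,0], "hand": [1,1,1,1,1]}}

```text
clock: 16.8
eef_pos: [0.5671, -0.1406, 0.1166]
tool_rot: [-0.082, 0.997, -0.0, 0.001]
ft_force: [2.9, 0.5, 5.8]
grip_width: -0.0003
```

{"op": "arm_command", "data": {"translation": [[0.5,0,-0.3],[1.0,0,-0.5],[1.5,0,-0.6],[2.0,0,-0.6],[2.5,0,-0.6]], "turn": [0,0,0,0,0], "hand": [1,1,1,1,1]}}

```text
clock: 17.22
eef_pos: [0.5415, -0.1448, 0.1218]
tool_rot: [-0.082, 0.997, -0.0, 0.0]
ft_force: [0.5, 0.2, 6.8]
grip_width: -0.0002
```

```bash
python3 tilt.py R
```

```text
[0.5 0.2 6.8] [ 0.541 -0.145  0.122]
scene 2509 x [-0.098 -0.014  0.02 ] y [-0.064 -0.016  0.065] z [0.03  0.084 0.423]
top 371 x [-0.099 -0.042  0.011] y [-0.024  0.054  0.065] z [0.009 0.08  0.569]
```

{"op": "arm_command", "data": {"translation": [[0.5,0,0],[1.0,0,0],[1.4,0,0.1],[1.8,0,0.2],[2.2,0,0.3]], "turn": [0,0,0,0,0], "hand": [1,1,1,1,1]}}

```text
clock: 17.73
eef_pos: [0.5189, -0.148, 0.1174]
tool_rot: [-0.082, 0.997, 0.0, -0.001]
ft_force: [-0.2, 0.4, 1.1]
grip_width: -0.0
```

{"op": "arm_command", "data": {"translation": [[0.4,0,0.1],[0.8,0,0.3],[1.2,0,0.5],[1.6,0,0.7],[2.0,0,0.7]], "turn": [0,0,0,0,0], "hand": [1,1,1,1,1]}}

```text
clock: 18.15
eef_pos: [0.4994, -0.1513, 0.1105]
tool_rot: [-0.082, 0.997, 0.0, -0.001]
ft_force: [0.7, -0.7, -0.5]
grip_width: -0.0001
```

```bash
python3 tilt.py R; python3 -c "from h import *;print(get_obs()['tool_rot'])"
```

```text
[ 0.7 -0.7 -0.5] [ 0.499 -0.151  0.11 ]
scene 2454 x [-0.127 -0.054 -0.022] y [-0.064 -0.016  0.064] z [0.01  0.079 0.416]
top 378 x [-0.129 -0.09  -0.05 ] y [-0.043  0.051  0.065] z [0.025 0.08  0.551]
[-8.18072432e-02  9.96647972e-01  1.99108372e-04 -5.96332494e-04]
```

The numbers put the right crate lying too, with near rim at −0.129 and top at 0.08. Next I'll go to the robot side of the stamped left crate and check both.

{"op": "arm_command", "data": {"translation": [[0,0,-3.5],[0,1.5,-7],[0.5,4.5,-7.5],[1.0,8.5,-7.5],[1.4,12.5,-7.5]], "turn": [0,0,0,0,0], "hand": [1,1,1,1,1]}}

```text
clock: 18.67
eef_pos: [0.4667, -0.0298, 0.1876]
tool_rot: [-0.081, 0.997, -0.0, 0.002]
ft_force: [1.2, -0.0, -1.2]
grip_width: 0.0001
```

{"op": "arm_command", "data": {"translation": [[0.3,3.9,0],[0.6,7.8,0],[0.9,11.7,0],[1.2,15.6,0],[1.5,19.5,0]], "turn": [0,0,0,0,0], "hand": [1,1,1,1,1]}}

```text
clock: 19.08
eef_pos: [0.419, 0.1614, 0.1868]
tool_rot: [-0.082, 0.997, 0.0, 0.001]
ft_force: [1.6, -0.3, 0.6]
grip_width: 0.0
```

{"op": "arm_command", "data": {"translation": [[0.1,2,0],[0.2,4,0],[0.3,6,0],[0.4,7.6,0],[0.4,7.6,0]], "turn": [0.08,0.16,0.25,0.33,0.41], "hand": [1,1,1,1,1]}}

```text
clock: 19.5
eef_pos: [0.4028, 0.2368, 0.1866]
tool_rot: [0.123, 0.992, 0.001, 0.0]
ft_force: [0.4, -0.1, 0.2]
grip_width: -0.0004
```

```bash
python3 rects.py; python3 - <<'E'
from h import *
p,d=shot('scene')
cv2.imwrite('pics/s5c.png',cv2.resize(p[60:330,180:430][:,:,::-1],(0,0),fx=2,fy=2))
E
```

```text
clk 19.5 [0.4028 0.2368 0.1866] [0.123 0.992 0.001 0.   ] [ 0.4 -0.1  0.2] -0.0
tool x [-0.97   0.243] y [0.243 0.97 ]
area 1476 ztop 0.082 c [0.4806 0.2143] size [0.089 0.133] yaw -14.4
area 1418 ztop 0.082 c [ 0.4729 -0.1581] size [0.089 0.131] yaw 9.4
pan ((0.5325115919113159, 0.3511367440223694), (0.13856559991836548, 0.05445081740617752), 51.71278762817383)
```

View pics/s5c.png

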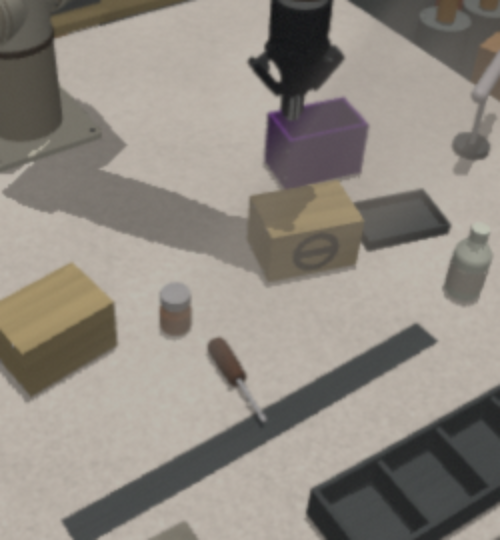

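Both crates lie on their near sides. The left shows the stamp at crop (315,250) and the right has a plain underside at (60,350). Now I'll tip the left one back up.

{"op": "arm_command", "data": {"translation": [[0,0,3.5],[0,0,7],[0,0,10.5],[0,0,13.2],[0,0,14.2]], "turn": [0,0,0,0,0], "hand": [1,1,1,1,1]}}

```text
clock: 20.02
eef_pos: [0.4007, 0.2318, 0.0406]
tool_rot: [0.122, 0.993, -0.002, -0.003]
ft_force: [-0.4, -0.0, 0.1]
grip_width: -0.0002
```

{"op": "arm_command", "data": {"translation": [[-0.5,0,0],[-1.0,0,0],[-1.5,0,0],[-2.0,0,0],[-2.3,0,0]], "turn": [0,0,0,0,0], "hand": [1,1,1,1,1]}}

```text
clock: 20.43
eef_pos: [0.4266, 0.2287, 0.0456]
tool_rot: [0.123, 0.992, 0.001, 0.0]
ft_force: [-3.5, 0.9, 1.8]
grip_width: -0.0002
```

{"op": "arm_command", "data": {"translation": [[-0.4,0,0],[-0.8,0,-0.4],[-1.2,0,-0.8],[-1.6,0,-1.2],[-2.0,0,-1.5]], "turn": [0,0,0,0,0], "hand": [1,1,1,1,1]}}

```text
clock: 20.85
eef_pos: [0.4458, 0.2235, 0.0602]
tool_rot: [0.123, 0.992, 0.0, 0.001]
ft_force: [-1.8, 0.4, 0.9]
grip_width: -0.0001
```

```bash
python3 tilt.py L
```

```text
[-1.8  0.4  0.9] [0.446 0.223 0.06 ]
scene 1361 x [-0.115 -0.068 -0.028] y [-0.061  0.002  0.064] z [0.037 0.089 0.457]
top 1260 x [-0.125 -0.068 -0.029] y [-0.067 -0.025  0.059] z [0.027 0.086 0.445]
```

{"op": "arm_command", "data": {"translation": [[-0.5,0,-0.4],[-1.0,0,-0.7],[-1.5,0,-1.0],[-2.0,0,-1.2],[-2.5,0,-1.4]], "turn": [0,0,0,0,0], "hand": [1,1,1,1,1]}}

```text
clock: 21.37
eef_pos: [0.47, 0.2173, 0.0737]
tool_rot: [0.123, 0.992, 0.0, 0.0]
ft_force: [-0.0, 0.1, -0.5]
grip_width: -0.0004
```

```bash
python3 tilt.py L
```

```text
[-0.   0.1 -0.5] [0.47  0.217 0.074]
scene 1561 x [-0.088 -0.049 -0.012] y [-0.061  0.001  0.064] z [0.067 0.092 0.468]
top 1174 x [-0.124 -0.05  -0.01 ] y [-0.067 -0.03   0.056] z [0.031 0.085 0.336]
```

{"op": "arm_command", "data": {"translation": [[-0.4,0,-0.2],[-0.8,0,-0.4],[-1.2,0,-0.5],[-1.5,0,-0.5],[-1.8,0,-0.5]], "turn": [0,0,0,0,0], "hand": [1,1,1,1,1]}}

```text
clock: 21.88
eef_pos: [0.4872, 0.2129, 0.0785]
tool_rot: [0.123, 0.992, 0.0, 0.0]
ft_force: [-0.8, -0.2, 2.6]
grip_width: -0.0004
```

```bash
python3 tilt.py L
```

```text
[-0.8 -0.2  2.6] [0.487 0.213 0.079]
scene 1760 x [-0.079 -0.021  0.01 ] y [-0.061 -0.004  0.064] z [0.053 0.09  0.492]
top 1105 x [-0.105 -0.033  0.01 ] y [-0.067 -0.029  0.055] z [0.009 0.078 0.37 ]
```

The crate is past the tipping point and leaning on the finger. I'll ease it down to upright.

{"op": "arm_command", "data": {"translation": [[-0.5,0,0],[-1.0,0,0],[-1.5,0,0],[-2.0,0,0],[-2.5,0,0]], "turn": [0,0,0,0,0], "hand": [1,1,1,1,1]}}

```text
clock: 22.4
eef_pos: [0.5119, 0.2068, 0.0786]
tool_rot: [0.123, 0.992, 0.0, 0.001]
ft_force: [1.1, -0.3, 1.7]
grip_width: 0.0002
```

{"op": "arm_command", "data": {"translation": [[-0.5,0,0],[-1.0,0,0],[-1.5,0,0],[-2.0,0,0],[-2.5,0,0]], "turn": [0,0,0,0,0], "hand": [1,1,1,1,1]}}

```text
clock: 22.82
eef_pos: [0.5362, 0.2006, 0.0786]
tool_rot: [0.123, 0.992, 0.0, 0.001]
ft_force: [4.3, -1.1, 3.1]
grip_width: -0.0001
```

{"op": "arm_command", "data": {"translation": [[-0.4,0,0],[-0.8,0,0],[-1.2,0,0],[-1.6,0,0],[-2.0,0,0]], "turn": [0,0,0,0,0], "hand": [1,1,1,1,1]}}

```text
clock: 23.23
eef_pos: [0.5537, 0.1958, 0.0776]
tool_rot: [0.122, 0.992, -0.0, -0.001]
ft_force: [0.3, -0.7, 0.3]
grip_width: -0.0001
```

```bash
python3 tilt.py L; python3 rects.py
```

```text
[ 0.3 -0.7  0.3] [0.554 0.196 0.078]
scene 1446 x [-0.046  0.029  0.033] y [-0.064  0.005  0.064] z [0.009 0.055 0.486]
top 393 x [-0.049 -0.005  0.03 ] y [-0.067 -0.053 -0.006] z [0.008 0.079 0.469]
clk 23.33 [0.5545 0.1958 0.0779] [ 0.123  0.992 -0.    -0.   ] [ 0.1  0.7 -0.5] 0.0
tool x [-0.97   0.244] y [0.244 0.97 ]
area 199 ztop 0.092 c [0.554  0.1592] size [0.061 0.079] yaw 76.0
area 1415 ztop 0.082 c [ 0.4729 -0.1579] size [0.089 0.13 ] yaw 9.4
pan ((0.5089603066444397, 0.4021952748298645), (0.06359889358282089, 0.0839177817106247), 76.9439468383789)
```

Upright again. Now I'll come out and go round to the near side for the push, about 13 cm.

{"op": "arm_command", "data": {"translation": [[0,0,-3.5],[0,0,-7],[0,0,-11],[3,0,-11.2],[6.1,0,-11.2]], "turn": [0,0,0,0,0], "hand": [1,1,1,1,1]}}

```text
clock: 23.8
eef_pos: [0.4979, 0.2118, 0.194]
tool_rot: [0.124, 0.992, 0.002, 0.004]
ft_force: [-1.2, 1.0, -0.2]
grip_width: -0.0005
```

{"op": "arm_command", "data": {"translation": [[0,0,0]], "turn": [0], "hand": [1]}}

```text
clock: 23.88
eef_pos: [0.49, 0.2112, 0.1907]
tool_rot: [0.121, 0.993, -0.0, -0.002]
ft_force: [-0.2, -0.0, 0.0]
grip_width: -0.0001
```

{"op": "arm_command", "data": {"translation": [[0.2,0,3.5],[0.4,0,7],[0.4,0,10.5],[0.4,0,13.3],[0.4,0,13.7]], "turn": [0,0,0,0,0], "hand": [1,1,1,1,1]}}

```text
clock: 24.3
eef_pos: [0.4869, 0.2099, 0.048]
tool_rot: [0.122, 0.992, -0.003, -0.005]
ft_force: [-2.0, -0.1, 0.1]
grip_width: 0.0003
```

```bash
python3 rects.py;python3 tilt.py L
```

```text
clk 24.3 [0.4869 0.2099 0.048 ] [ 0.122  0.992 -0.003 -0.005] [-2.  -0.1  0.1] 0.0
tool x [-0.97   0.243] y [0.243 0.97 ]
area 325 ztop 0.091 c [0.5633 0.1933] size [0.08  0.132] yaw -14.5
area 1416 ztop 0.082 c [ 0.4731 -0.1578] size [0.089 0.13 ] yaw 9.7
pan ((0.5036554932594299, 0.4266888201236725), (0.09572354704141617, 0.040778256952762604), 18.48642921447754)
[-1.4 -0.2 -0.2] [0.488 0.21  0.05 ]
scene 1560 x [-0.069  0.029  0.033] y [-0.063  0.003  0.064] z [0.009 0.058 0.462]
top 695 x [-0.078  0.008  0.03 ] y [-0.067 -0.027  0.061] z [0.008 0.073 0.453]
```

{"op": "arm_command", "data": {"translation": [[-0.9,0,0],[-1.8,0,0],[-2.7,0,0],[-3.6,0,0],[-4.5,0,0]], "turn": [0,0,0,0,0], "hand": [1,1,1,1,1]}}

```text
clock: 24.87
eef_pos: [0.5358, 0.2008, 0.0541]
tool_rot: [0.123, 0.992, 0.0, -0.0]
ft_force: [-4.9, 1.8, 2.6]
grip_width: 0.0
```

{"op": "arm_command", "data": {"translation": [[-0.8,0,0],[-1.6,0,0],[-2.4,0,0],[-3.2,0,0],[-4.0,0,0]], "turn": [0,0,0,0,0], "hand": [1,1,1,1,1]}}

```text
clock: 25.28
eef_pos: [0.5744, 0.1908, 0.0531]
tool_rot: [0.123, 0.992, -0.0, -0.0]
ft_force: [-4.6, 0.6, 2.0]
grip_width: -0.0
```

{"op": "arm_command", "data": {"translation": [[-0.8,0,0],[-1.6,0,0],[-2.4,0,0],[-3.2,0,0],[-4.0,0,0]], "turn": [0,0,0,0,0], "hand": [1,1,1,1,1]}}

```text
clock: 25.7
eef_pos: [0.6134, 0.1811, 0.0533]
tool_rot: [0.123, 0.992, -0.0, -0.0]
ft_force: [-5.0, 1.6, 1.7]
grip_width: 0.0002
```

```bash
python3 rects.py
```

```text
clk 25.7 [0.6134 0.1811 0.0533] [ 0.123  0.992 -0.    -0.   ] [-5.   1.6  1.7] 0.0
tool x [-0.97   0.243] y [0.243 0.97 ]
area 254 ztop 0.092 c [0.6605 0.1493] size [0.08  0.096] yaw -14.1
area 1419 ztop 0.082 c [ 0.4729 -0.1581] size [0.089 0.13 ] yaw 9.3
pan ((0.5042756199836731, 0.3824932277202606), (0.1057484969496727, 0.08429200947284698), 76.49458312988281)
```

{"op": "arm_command", "data": {"translation": [[-0.8,0,0],[-1.6,0,0],[-2.3,0,0],[-2.9,0,0],[-2.9,0,0]], "turn": [0,0,0,0,0], "hand": [1,1,1,1,1]}}

```text
clock: 26.17
eef_pos: [0.6424, 0.1737, 0.0531]
tool_rot: [0.123, 0.992, -0.0, 0.001]
ft_force: [-1.0, -0.2, -0.6]
grip_width: 0.0002
```

{"op": "arm_command", "data": {"translation": [[1,0,0],[3,0,0],[5,0,-1],[7,0,-4],[8,0,-7]], "turn": [0,0,0,0,0], "hand": [1,1,1,1,1]}}

```text
clock: 26.58
eef_pos: [0.5607, 0.1934, 0.1225]
tool_rot: [0.122, 0.992, -0.001, -0.002]
ft_force: [0.4, 0.6, 0.6]
grip_width: 0.0001
```

{"op": "arm_command", "data": {"translation": [[3,-2,-2],[5,-5,-5],[6,-9,-5],[7,-13,-5],[8,-17,-5]], "turn": [0,0,0,0,0], "hand": [1,1,1,1,1]}}

```text
clock: 27.0
eef_pos: [0.4461, 0.0495, 0.1749]
tool_rot: [0.122, 0.993, -0.0, 0.003]
ft_force: [0.3, -0.9, 0.0]
grip_width: 0.0
```

```bash
python3 rects.py; python3 - <<'E'
from h import *
p,d=shot('scene')
cv2.imwrite('pics/s6c.png',cv2.resize(p[60:330,130:430][:,:,::-1],(0,0),fx=2,fy=2))
for n in ['top']:
    p,d=shot(n)
    for t in ['jar_mid','pick_mid','pan','brick','mandrel','hammer_mid','flux']:
        r=spot_point(n,t)[:1]
        if r: print(t,np.round(r[0]['location']),round(r[0]['conf'],2),np.round(world(n,r[0]['location'],z=0.),3))
E
```

```text
clk 27.0 [0.4461 0.0495 0.1749] [ 0.122  0.993 -0.     0.003] [ 0.3 -0.9  0. ] 0.0
tool x [-0.97   0.242] y [0.242 0.97 ]
area 576 ztop 0.091 c [0.6901 0.1603] size [0.081 0.132] yaw -14.2
area 1419 ztop 0.083 c [ 0.473 -0.158] size [0.089 0.13 ] yaw 9.5
pan ((0.5012747049331665, 0.36977750062942505), (0.12978585064411163, 0.0848487988114357), 76.9888687133789)
jar_mid [171. 250.] 0.46 [ 0.519 -0.014  0.   ]
pick_mid [131. 243.] 0.71 [0.645 0.006 0.   ]
pan [180. 123.] 0.85 [0.503 0.371 0.   ]
brick [141. 371.] 0.88 [ 0.602 -0.387  0.   ]
mandrel [199. 389.] 0.67 [ 0.423 -0.433  0.   ]
hammer_mid [251. 355.] 0.87 [ 0.269 -0.321  0.   ]
flux [130. 124.] 0.81 [0.657 0.37  0.   ]
```

View pics/s6c.png

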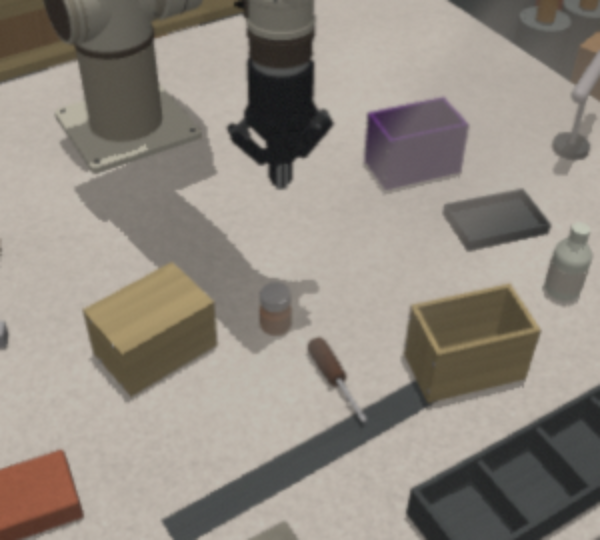

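The stamped crate stands upright astride the line at crop (470,345), with its centre about 2 mm from the line's middle. The other crate lies on its near side at (150,330), and the jar, pick, pan, flux bottle and purple crate look unmoved. Handing in.

```bash
python3 -c "
from h import *
print(job_done())"
```

```text
the job is handed in; nothing more can be done
None
```

I tipped both crates onto their near sides with the fingertips and found the stamp on the left one. I then tipped that crate back upright, easing it down on a finger, and pushed it about 13 cm onto the dispatch line. I handed the job in at about 27 s of the 72 s.

**Last checks:**
- **Stamped crate:** it stands upright with its centre at (0.690, 0.160), about 2 mm from the line's middle and skewed about 11° to it.
- **Other crate:** it lies on its near side, underside away, with its heel about 7 mm from where it started.
- **Other things:** I saw no sign that anything on the bench was disturbed. All seven bystanders re-measured within about 1 cm of the start, and the purple crate looks unmoved. That centimetre is mostly network noise; the pan, measured by depth, is within about 1 mm.
- **Forces:** the tool's readings stayed under about 10 N at the end of every move, and the robot was touching nothing at hand-in.

**What went wrong:** my first try at tipping the left crate had the half-open fingertips too high. It dragged the crate about 9 cm towards the robot instead of tipping it, so I pushed it back to its place before tipping it properly. The crates also fell freely for the last part of each tip-over. I saw no bounce, but I did not measure whether the near edge left the bench at that moment.

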